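Slide the top cutting board off the stack onto the draining ledge

TASK

Slide the top cutting board sideways off the sprung stack and across onto the draining ledge, until it lies flat and fully home against the end stop. Press firmly enough to draw it along but never with more than 20 N, keep the board down rather than lifting it, and leave the two boards beneath and the things standing around where they are.

Things in the scene. Friction and masses are not known exactly. Their poses are not given: they have to be found in the camera images.
- station: Fixed steel board station, 160 (x) by 415 mm (y); origin: centre of its underside. +y half: holder of the stack, centred at y = +100 mm; back wall (inner face y = +196) and side guides with a window between (inner faces x = +-74, y = -10 to +202), tops at z = 64 mm, 8 mm above the top board: its rear edge cannot be reached at first. The side towards the ledge (-y half) is open.
- ledge_top (a point): Point on the flat steel ledge where the board's centre comes (station x = 0, y = -112, z = 41 mm; axes as the station's). The ledge runs from y = -6 to -202 mm between side guides 50 mm high (inner faces x = +-74). It is 3 mm lower than the top board's underside at the start; a 16 mm gap parts it from the stack.
- stop_face (a point): Middle of the face of the end stop that the board must come to touch (station x = 0, y = -202, z = 47 mm). The stop is an upright 8 mm plate across the end of the ledge, 72 mm high. Axes as the station's.
- board_top_centre (a point): Centre (half-way up) of the top white plastic board, 140 (x) by 180 (y) by 12 mm, about 0.3 kg; at first at station x 0, y +100, z 50 mm, square to it, all within a few mm. Too wide to grip: it follows closed fingertips pressed on it with 12 to 18 N (board slips on board a little more easily than under fingertips; a lighter press may skid); its rear edge can be pushed once well clear of the back wall.
- board_mid_centre (a point): Centre (half-way up) of the second board, same size, directly under the top one; its upper face is at about station z = 44 mm. To be left in place.
- board_low_centre (a point): Centre (half-way up) of the lowest board, same size, to be left in place. It lies on a stiffly sprung platform that gives straight down by 1 mm for each 25 N pressed on the stack.
- pan: Bystander: open steel food pan 162 x 176 x 65 mm beyond the station (its +x side). Origin: centre of its underside.
- beaker: Bystander: grey plastic cup, 72 mm across, 85 mm high, beyond the station (its +x side). Origin: centre of its underside.
- scrub_brush: Bystander: wooden-backed scrubbing brush, 55 x 130 x 44 mm, lying on the bench beyond the station (its +x side). Origin: centre of its underside.

How it is judged:
By the outcome, as a careful person would: the job done as asked, in the order asked, and still so for the second after the job is handed in, with the robot touching nothing.
It also fails if it takes over 64 s, if anything falls off the work surface, if the arm or the gripper's body presses on something with over 40 N, if the wrist force passes 120 N, or if a joint passes its speed limit or range.

ROBOT

A 6-joint arm with a two-finger parallel gripper is mounted at the origin on the work surface. World frame = base frame: x ahead of the robot, y to its left, z up, the work surface at z = 0. Lengths are in mm, angles in rad, forces in N, time in s.
With the tool pointing down it reaches from about 400 to 925 mm from the base axis. Payload 3.4 kg.
Tool frame: the origin (TCP) lies on the centre line of the jaws, within the pads' length; the fingertips stand 22 mm ahead of it and the grasp point (between the pads) lies 3 mm ahead of it (tip_extent is the distance from the TCP to the fingertips, in mm); z points along the fingers, y is the line along which they close (so a half turn about z gives the same grasp; the last joint's range is limited). The gripper opens to 85 mm and grips with 20 to 120 N. Pads are 22 mm wide; open, the fingers measure 114 mm over their backs; the gripper's body (76 mm by 85 mm) begins 54 mm behind the grasp point. The pads swing forward as they close: fully open they stand 13 mm farther back than shut.
Start: joints at [1.145, 0.307, 1.506, -0, 1.328, -0.073], TCP at [198.161, 539.781, 253.305] pointing down, gripper open.
Joint ranges: [-3.12, 3.12], [-1.05, 2.28], [0.14, 2.33], [-1.42, 4.57], [0.1, 2.73], [-2.68, 2.68]. Speed limits (rad/s): [2.57, 2.57, 3.14, 3.14, 3.14, 3.14].

INTERFACE

Orientations are given as a unit quaternion [w, x, y, z].
In Python, from rig import * gives the robot as it stands.
- The arm moves only by the shell command python3 -m jog 'ROWS' [FORCE]. ROWS is JSON, a list of rows, each a list of 5 numbers: the shift along the tool's x, y, z in units of 25 mm (1.0 is 25 mm), then the turn about the tool's z in rad, then the gripper's target within -1 to 1 (fully open at 1, half-way at 0, shut at -1). A call has 1 to 5 rows; each row is the pose to reach, as a shift and turn from the pose commanded when the call began, along the tool's axes at that moment; what a row does not reach only later rows make up. A row lasts 1/12 s, in which the tool goes at most 41.7 mm and 7.16 degrees, less where a joint would pass 70% of its speed; a pose out of reach is approached as far as the arm can. A call with a gripper value outside its range is refused whole. The fingers move at their own pace and stop on an object; FORCE is the grip in N (left out, the last holds). Time passes only in rows, so rows that repeat a pose let the fingers close. It gives the time, the measured TCP pose, the force, the opening and the grip force at its end, in the units of the state.
- read_state(): the state, without advancing time (a new reading comes with each control period).
- grab_frame(name): name is "scene" or "top" or "wrist"; returns the picture (400x640x3 uint8, red, green, blue); there is no depth.
- get_calibration(name): a dict with "camera_matrix" (3x3 intrinsics, pixels), "k1" (the pictures are not rectified: a ray, as slopes to the right and down, at radius r is drawn at 1 + k1 r^2 times it, then the intrinsics apply), "world_from_camera" (4x4, takes a point from camera to world coordinates). Camera axes: x right, y down, z forward; pixel columns grow to the right and rows downward; lengths in mm; the calibration is good to about 2 mm. A picture is of the moment at which its call begins: read the wrist's pose just before it. get_calibration takes no time and is no camera call; for the wrist camera it gives the pose at the moment of the call.
- close_job(): hands the job in; it is judged then, once.
The state is a dict: "time": time; "joint_pos": joint angles; "joint_velocities": joint speeds; "joint_efforts": joint torques, N m; "position": TCP position; "eef_rot": TCP orientation; "ft_force": force on the tool from outside, world axes, zero at the start; "moment": the same for the moment, N m; "width": finger opening in mm; "gripper_force": force on a finger pad.
Only numpy, scipy, OpenCV 4.12 (cv2) and the standard library are available. Lean on these libraries where they do the work, as an engineer would, in place of code of your own. Each camera call takes 0.05 s, during which the arm holds its last target. There are 200 camera calls.

## Working session

There is one attempt and no reset: what is moved stays moved. The work goes in short steps, Python scripts to look and compute and a shell command to move; the robot and the scene stay as the last step left them, time stands still between calls to the robot, and variables do not carry over. Pictures are saved under pics/ and viewed, at most 10 in all, crops included, and the job is handed in when it is done.

```bash
mkdir -p pics
python3 - <<'E'
from rig import *
import cv2,numpy as np
s=read_state();print(s['time'],s['position'],s['eef_rot'],s['ft_force'],s['width'])
for n in("scene","top"):
    f=grab_frame(n);cv2.imwrite(f"pics/{n}0.png",f[:,:,::-1])
    c=get_calibration(n);print(n,c)
E
```

```text
0.0 [197.87310484 539.19271279 252.3848757 ] [-2.65727205e-04  1.74986730e-01  9.84570264e-01 -9.84376028e-04] [ 0.6662126  -0.64615366 -0.44587945] 85.34849736331826
scene {'camera_matrix': array([[453.65972095,   0.        , 320.42868818],
       [  0.        , 453.65972095, 199.0456373 ],
       [  0.        ,   0.        ,   1.        ]]), 'k1': -0.12392239308600601, 'world_from_camera': array([[-8.66450868e-01,  3.03128213e-01, -3.96706668e-01,
         9.29591047e+02],
       [ 4.99142004e-01,  5.43386114e-01, -6.74973178e-01,
         5.38357733e+02],
       [ 1.09614813e-02, -7.82844057e-01, -6.22121393e-01,
         5.97991405e+02],
       [ 0.00000000e+00,  0.00000000e+00,  0.00000000e+00,
         1.00000000e+00]])}
top {'camera_matrix': array([[447.86593411,   0.        , 320.68415547],
       [  0.        , 447.86593411, 199.66958765],
       [  0.        ,   0.        ,   1.        ]]), 'k1': -0.03624171567795567, 'world_from_camera': array([[-7.22409936e-03, -9.83219483e-01,  1.82283461e-01,
         4.84412432e+02],
       [-9.99794765e-01,  3.65148547e-03, -1.99272334e-02,
        -4.31883427e+00],
       [ 1.89272387e-02, -1.82390007e-01, -9.83044071e-01,
         7.87201716e+02],
       [ 0.00000000e+00,  0.00000000e+00,  0.00000000e+00,
         1.00000000e+00]])}
```

View pics/scene0.png

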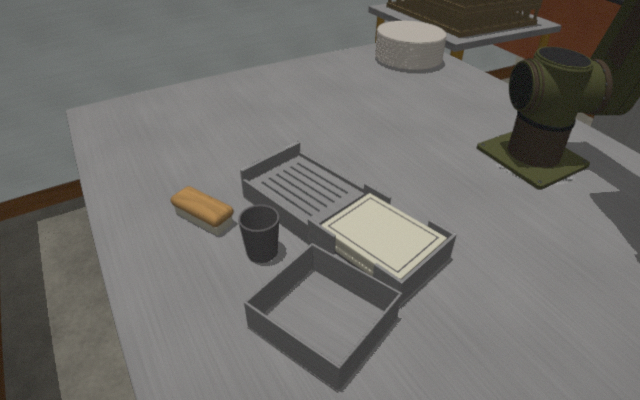

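View pics/top0.png

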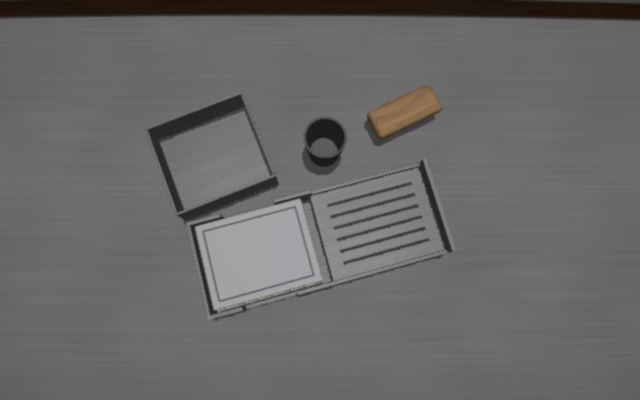

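The top view shows the board centred near (260,255) px, the ledge to its right up to the stop at (437,205), the pan at (212,157), the cup at (325,142) and the brush at (404,111). I'll take an enlarged crop for the corners.

Run:
```python
import cv2
f=cv2.imread('pics/top0.png')[150:330,175:465]
cv2.imwrite('pics/crop.png',cv2.resize(f,None,fx=2.75,fy=2.75,interpolation=cv2.INTER_CUBIC))
```

```text
(no output)
```

View pics/crop.png

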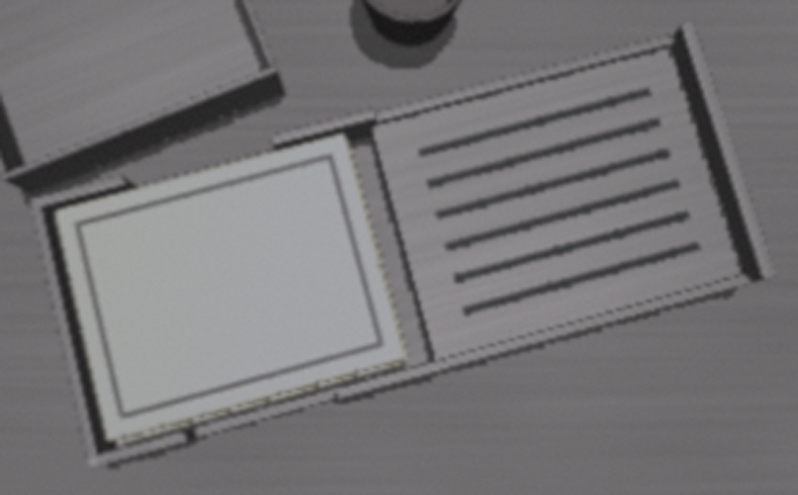

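```bash
cat > h.py <<'E'
from rig import *
import cv2,numpy as np
def px2w(name,pts,z):
    c=get_calibration(name);T=np.array(c['world_from_camera'])
    n=cv2.undistortPoints(np.float64(pts).reshape(-1,1,2),np.array(c['camera_matrix']),np.array([c['k1'],0,0,0.])).reshape(-1,2)
    d=np.c_[n,np.ones(len(n))]@T[:3,:3].T
    return T[:3,3]+d*((z-T[2,3])/d[:,2])[:,None]
E
python3 - <<'E'
from h import *
cr=lambda p:np.array(p)/2.75+[175,150]
for nm,p,z in [("board",[(54,208),(347,136),(405,362),(110,440)],56),("border",[(78,225),(332,155),(382,344),(122,415)],56),
 ("stopbase",[(672,48),(742,272)],41),("ledge edge",[(372,124),(431,358)],41),("backtop outer",[(37,208),(95,463)],64)]:
    w=px2w("top",cr(p),z);print(nm,w[:,:2].round(1).tolist(),'mean',w.mean(0).round(1))
    e=np.diff(np.r_[w,w[:1]],axis=0)[:,:2];print(np.linalg.norm(e,axis=1).round(1),np.degrees(np.arctan2(e[:,1],e[:,0])).round(1))
E
```

```text
board [[577.5, 187.8], [620.5, 13.2], [485.9, -20.7], [442.5, 150.0]] mean [531.6  82.6  56. ]
[179.8 138.8 176.2 140.2] [ -76.2 -165.8  104.3   15.7]
border [[567.2, 173.1], [608.9, 22.2], [496.4, -7.3], [456.6, 143.5]] mean [532.3  82.9  56. ]
[156.5 116.3 156.  114.6] [ -74.6 -165.3  104.8   15. ]
stopbase [[678.8, -190.5], [538.1, -226.8]] mean [ 608.5 -208.6   41. ]
[145.3 145.3] [-165.5   14.5]
ledge edge [[630.7, -1.8], [488.2, -36.6]] mean [559.5 -19.2  41. ]
[146.7 146.7] [-166.3   13.7]
backtop outer [[576.5, 195.8], [430.2, 156.4]] mean [503.3 176.1  64. ]
[151.5 151.5] [-165.   15.]
```

```bash
python3 -m jog '[[-1.2,-0.8,0,0,-1],[-2.4,-1.6,0,0,-1],[-3.6,-2.4,0,0,-1],[-4.8,-3.2,0,0,-1],[-6,-4,0,0,-1]]' 30; python3 -m jog '[[-1.3,-0.8,0,0,-1],[-2.6,-1.7,0,0,-1],[-3.9,-2.6,0,0,-1],[-5.2,-3.4,0,0,-1],[-6.4,-4.2,0,0,-1]]'; python3 -m jog '[[-1.3,-0.8,0,-0.12,-1],[-2.6,-1.7,0,-0.24,-1],[-3.9,-2.6,0,-0.36,-1],[-5.2,-3.4,0,-0.48,-1],[-6.4,-4.2,0,-0.6,-1]]'
```

```text
time: 0.52
position: [304.8, 392.6, 252.9]
eef_rot: [-0.0, 0.175, 0.985, -0.0]
ft_force: [0.1, -0.6, 0.1]
width: 25.2
gripper_force: 0.0
time: 0.93
position: [419.3, 238.6, 253.1]
eef_rot: [-0.0, 0.175, 0.985, -0.0]
ft_force: [0.3, 0.5, 0.3]
width: 0.1
gripper_force: 0.0
time: 1.35
position: [531.3, 87.7, 253.0]
eef_rot: [-0.0, -0.112, 0.994, 0.0]
ft_force: [0.7, 0.9, 0.4]
width: -0.2
gripper_force: 0.0
```

```bash
python3 -m jog '[[0,0,1.3,-0.035,-1],[0,0,2.6,-0.035,-1],[0,0,3.9,-0.035,-1],[0,0,5.2,-0.035,-1],[0,0,6.2,-0.035,-1]]'; python3 -m jog '[[0,0,0.1,0,-1],[0,0,0.2,0,-1],[0,0,0.3,0,-1],[0,0,0.4,0,-1],[0,0,0.4,0,-1]]'
python3 - <<'E'
from h import *
s=read_state();print(s['position'],s['eef_rot'],s['ft_force'],s.get('tip_extent'),s.keys())
for n in("scene",):
    f=grab_frame(n);cv2.imwrite("pics/s1.png",cv2.resize(f[150:300,270:470,::-1],None,fx=4,fy=4))
E
```

```text
time: 1.77
position: [529.3, 88.9, 95.7]
eef_rot: [-0.002, -0.126, 0.992, 0.0]
ft_force: [0.2, -0.3, -0.9]
width: -0.0
gripper_force: 0.0
time: 2.18
position: [531.9, 89.5, 89.5]
eef_rot: [0.001, -0.127, 0.992, -0.0]
ft_force: [-0.3, -0.3, -0.2]
width: 0.0
gripper_force: 0.0
[531.85256581  89.52262826  89.53098297] [ 1.34202069e-03 -1.26617942e-01  9.91950650e-01 -5.40020707e-05] [-0.29531523 -0.30925491 -0.18939695] None dict_keys(['time', 'joint_pos', 'joint_velocities', 'joint_efforts', 'position', 'eef_rot', 'ft_force', 'moment', 'gripper_force', 'width'])
```

View pics/s1.png

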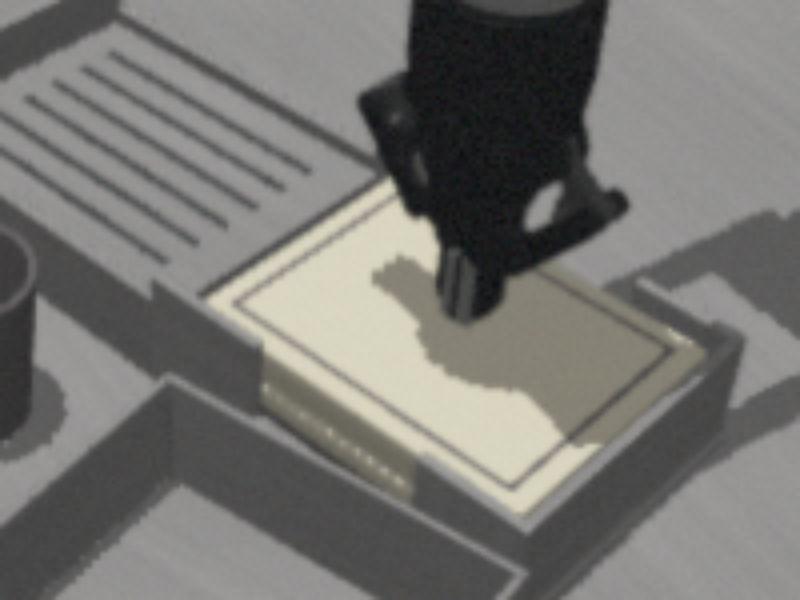

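The closed fingertips at crop (465,315) stand about 10 mm above the board's middle. I'll go down gently until they touch.

```bash
python3 -m jog '[[0,0,0.1,0,-1],[0,0,0.2,0,-1],[0,0,0.3,0,-1],[0,0,0.36,0,-1],[0,0,0.36,0,-1]]'; python3 -m jog '[[0,0,0.02,0,-1],[0,0,0.03,0,-1],[0,0,0.05,0,-1],[0,0,0.06,0,-1],[0,0,0.06,0,-1]]'
```

```text
time: 2.65
position: [530.5, 89.3, 78.9]
eef_rot: [-0.0, -0.127, 0.992, 0.0]
ft_force: [0.0, -0.1, 0.6]
width: -0.2
gripper_force: 0.0
time: 3.07
position: [530.9, 89.3, 78.0]
eef_rot: [0.0, -0.127, 0.992, -0.0]
ft_force: [0.1, -0.5, 2.0]
width: -0.3
gripper_force: 0.9
```

```bash
python3 -m jog '[[0,0,0.01,0,-1],[0,0,0.02,0,-1],[0,0,0.02,0,-1],[0,0,0.02,0,-1]]'; python3 -m jog '[[0,0,0.01,0,-1],[0,0,0.01,0,-1],[0,0,0.01,0,-1]]'
```

```text
time: 3.4
position: [530.9, 89.4, 77.8]
eef_rot: [0.0, -0.127, 0.992, -0.0]
ft_force: [-1.0, -0.1, 5.6]
width: 0.1
gripper_force: 2.7
time: 3.65
position: [530.9, 89.3, 77.8]
eef_rot: [0.0, -0.127, 0.992, -0.0]
ft_force: [-1.8, -0.3, 6.7]
width: -0.1
gripper_force: 3.4
```

```bash
python3 -m jog '[[0,0,0.01,0,-1],[0,0,0.02,0,-1],[0,0,0.03,0,-1],[0,0,0.04,0,-1],[0,0,0.04,0,-1]]'
```

```text
time: 4.07
position: [530.9, 89.4, 77.5]
eef_rot: [0.0, -0.127, 0.992, -0.0]
ft_force: [-3.1, -1.2, 13.8]
width: 0.0
gripper_force: 6.4
```

```bash
python3 -m jog '[[0,0,0.01,0,-1],[0,-0.1,0.01,0,-1],[0,-0.2,0.01,0,-1],[0,-0.3,0.01,0,-1],[0,-0.4,0.01,0,-1]]'
python3 - <<'E'
from h import *
f=grab_frame("scene");cv2.imwrite("pics/s2.png",cv2.resize(f[150:300,270:470,::-1],None,fx=4,fy=4))
E
```

```text
time: 4.48
position: [534.4, 81.2, 77.5]
eef_rot: [0.002, -0.126, 0.992, 0.001]
ft_force: [-2.2, 5.9, 12.1]
width: -0.2
gripper_force: 6.0
```

View pics/s2.png

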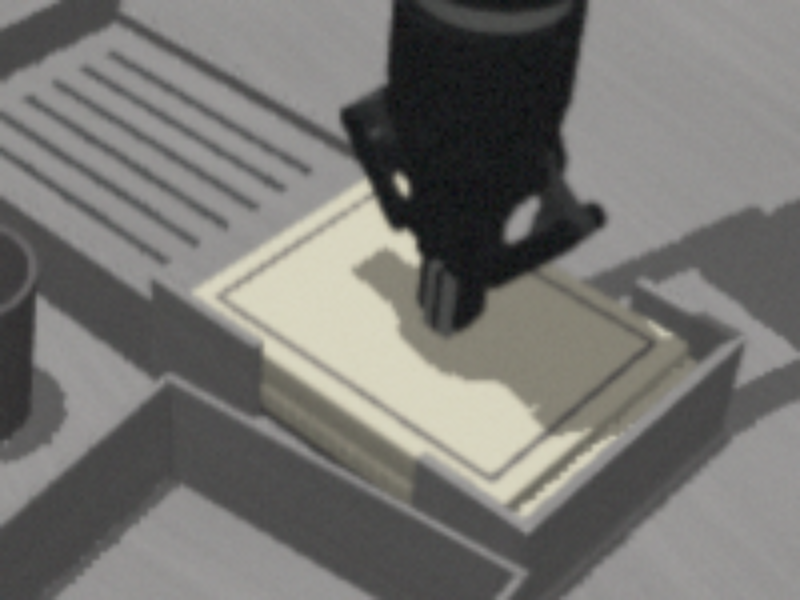

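The board came along about 9 mm (front corner from (205,295) to (190,290)), and the boards beneath stayed. I'll press a little more and carry on.

```bash
python3 -m jog '[[0,-0.12,0.01,0,-1],[0,-0.26,0.02,0,-1],[0,-0.4,0.02,0,-1],[0,-0.54,0.02,0,-1],[0,-0.68,0.02,0,-1]]'
```

```text
time: 4.95
position: [539.2, 65.0, 77.4]
eef_rot: [0.002, -0.126, 0.992, 0.001]
ft_force: [-1.8, 6.4, 13.6]
width: -0.1
gripper_force: 7.1
```

```bash
python3 -m jog '[[0.01,-0.16,0,0,-1],[0.02,-0.32,0.01,0,-1],[0.03,-0.48,0.01,0,-1],[0.04,-0.64,0.01,0,-1],[0.04,-0.8,0.01,0,-1]]'; python3 -m jog '[[0,-0.16,0,0,-1],[0,-0.32,0,0,-1],[0,-0.48,0,0,-1],[0,-0.64,0,0,-1],[0,-0.8,0,0,-1]]'
```

```text
time: 5.37
position: [543.5, 45.4, 77.4]
eef_rot: [0.003, -0.126, 0.992, 0.001]
ft_force: [-2.1, 6.4, 15.2]
width: 0.3
gripper_force: 7.6
time: 5.78
position: [548.3, 26.0, 77.3]
eef_rot: [0.002, -0.126, 0.992, 0.001]
ft_force: [-1.6, 7.8, 15.4]
width: 0.4
gripper_force: 7.7
```

```bash
python3 -m jog '[[0,-0.16,0,0,-1],[0,-0.32,0,0,-1],[0,-0.48,0,0,-1],[0,-0.64,0,0,-1],[0,-0.8,0,0,-1]]';  python3 - <<'E'
from h import *
f=grab_frame("top");cv2.imwrite("pics/t3.png",cv2.resize(f[150:330,175:465,::-1],None,fx=2.75,fy=2.75,interpolation=cv2.INTER_CUBIC))
E
```

```text
time: 6.2
position: [553.3, 6.6, 77.3]
eef_rot: [0.002, -0.126, 0.992, 0.001]
ft_force: [-1.4, 6.8, 15.8]
width: 0.1
gripper_force: 7.6
```

View pics/t3.png

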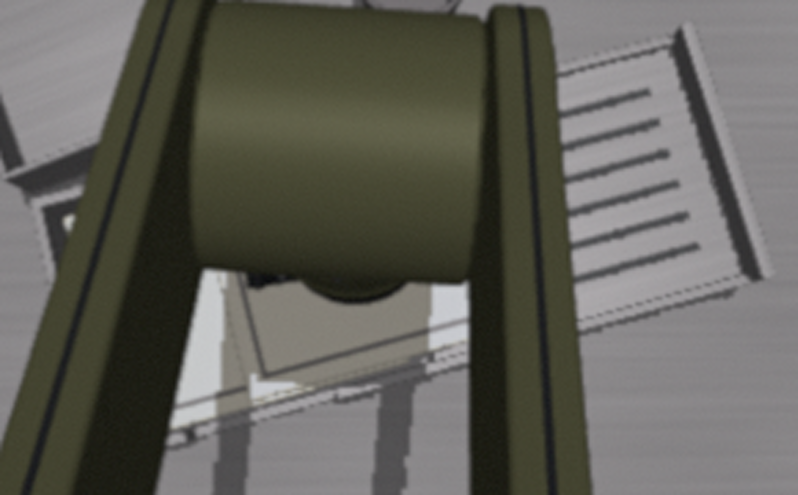

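The top view shows the board's printed corner moved from (122,415) to (265,377), about 88 mm, which matches the finger travel, so there is no skid. The boards beneath are in place.

```bash
python3 -m jog '[[0,-0.14,0,0,-1],[0,-0.28,0,0,-1],[0,-0.42,0,0,-1],[0,-0.56,0,0,-1],[0,-0.7,0,0,-1]]'
```

```text
time: 6.67
position: [557.6, -10.5, 77.3]
eef_rot: [0.002, -0.126, 0.992, 0.001]
ft_force: [-0.8, 6.9, 14.0]
width: -0.5
gripper_force: 7.2
```

```bash
python3 -m jog '[[0,-0.12,0,0,-1],[0,-0.24,0,0,-1],[0,-0.36,0,0,-1],[0,-0.48,0,0,-1]]'
```

```text
time: 7.0
position: [560.5, -22.2, 77.1]
eef_rot: [0.002, -0.126, 0.992, 0.001]
ft_force: [-1.7, 5.9, 13.3]
width: 0.1
gripper_force: 6.8
```

```bash
python3 -m jog '[[0,-0.14,0.01,0,-1],[0,-0.28,0.02,0,-1],[0,-0.42,0.03,0,-1],[0,-0.56,0.03,0,-1]]'
```

```text
time: 7.33
position: [564.2, -35.5, 76.8]
eef_rot: [0.002, -0.126, 0.992, 0.001]
ft_force: [-2.4, 7.0, 16.8]
width: -0.2
gripper_force: 8.3
```

```bash
python3 -m jog '[[0,-0.14,0.01,0,-1],[0,-0.28,0.02,0,-1],[0,-0.42,0.02,0,-1],[0,-0.56,0.02,0,-1]]'
```

```text
time: 7.67
position: [567.9, -48.9, 76.7]
eef_rot: [0.003, -0.126, 0.992, 0.001]
ft_force: [-1.9, 6.6, 19.3]
width: -0.1
gripper_force: 9.2
```

```bash
python3 -m jog '[[0,-0.02,-0.02,0,-1],[0,-0.14,-0.02,0,-1],[0,-0.28,-0.02,0,-1],[0,-0.42,-0.02,0,-1]]'
```

```text
time: 8.0
position: [570.1, -59.3, 76.7]
eef_rot: [0.002, -0.126, 0.992, 0.001]
ft_force: [-1.5, 7.0, 15.1]
width: -0.1
gripper_force: 7.7
```

```bash
python3 -m jog '[[0,-0.14,0,0,-1],[0,-0.28,0,0,-1],[0,-0.42,0,0,-1],[0,-0.56,0,0,-1]]'
```

```text
time: 8.33
position: [573.5, -72.9, 76.5]
eef_rot: [0.002, -0.126, 0.992, 0.001]
ft_force: [-1.5, 6.6, 14.5]
width: -0.3
gripper_force: 7.4
```

```bash
python3 -m jog '[[0,-0.14,0,0,-1],[0,-0.28,0,0,-1],[0,-0.4,0,0,-1]]'
```

```text
time: 8.58
position: [576.0, -82.7, 76.4]
eef_rot: [0.002, -0.126, 0.992, 0.001]
ft_force: [-1.3, 5.6, 14.3]
width: 0.6
gripper_force: 7.2
```

```bash
python3 -m jog '[[0,-0.1,0.0,0,-1],[0,-0.2,0.0,0,-1]]'
```

```text
time: 8.75
position: [577.2, -87.7, 76.3]
eef_rot: [0.002, -0.126, 0.992, 0.001]
ft_force: [-0.4, 0.8, 0.4]
width: 0.1
gripper_force: 0.0
```

```bash
python3 -m jog '[[0,0,0,0,-1],[0,0,0,0,-1],[0,0,0,0,-1]]'
```

```text
time: 9.0
position: [576.8, -89.1, 75.0]
eef_rot: [0.001, -0.127, 0.992, -0.0]
ft_force: [-0.3, 0.9, 7.2]
width: -0.2
gripper_force: 3.6
```

Board dropped flat on the ledge; pressing again to ~15 N and drawing on.

```bash
python3 -m jog '[[0,0,0.02,0,-1],[0,0,0.04,0,-1],[0,0,0.04,0,-1]]'
```

```text
time: 9.25
position: [576.8, -89.1, 75.0]
eef_rot: [0.001, -0.127, 0.992, -0.0]
ft_force: [-1.9, 1.2, 13.7]
width: 0.2
gripper_force: 6.9
```

```bash
python3 -m jog '[[0,-0.1,0,0,-1],[0,-0.2,0,0,-1],[0,-0.32,0,0,-1],[0,-0.44,0,0,-1]]'
```

```text
time: 9.58
position: [579.3, -98.0, 75.0]
eef_rot: [0.001, -0.126, 0.992, 0.001]
ft_force: [-2.5, 5.9, 14.0]
width: 0.1
gripper_force: 7.3
```

```bash
python3 -m jog '[[0,-0.12,0,0,-1],[0,-0.24,0,0,-1],[0,-0.36,0,0,-1],[0,-0.48,0,0,-1]]'
```

```text
time: 9.92
position: [582.5, -109.7, 75.0]
eef_rot: [0.001, -0.126, 0.992, 0.001]
ft_force: [-1.9, 6.3, 14.2]
width: -0.2
gripper_force: 7.2
```

```bash
python3 -m jog '[[0,-0.08,0,0,-1],[0,-0.16,0,0,-1],[0,-0.24,0,0,-1],[0,-0.32,0,0,-1]]'
```

```text
time: 10.25
position: [584.5, -117.4, 75.0]
eef_rot: [0.001, -0.126, 0.992, 0.001]
ft_force: [-2.0, 6.6, 14.1]
width: -0.2
gripper_force: 7.2
```

```bash
python3 -m jog '[[0,-0.08,0,0,-1],[0,-0.16,0,0,-1],[0,-0.2,0,0,-1]]'
```

```text
time: 10.5
position: [585.5, -121.8, 75.0]
eef_rot: [0.001, -0.126, 0.992, 0.002]
ft_force: [-2.2, 8.9, 14.7]
width: -0.0
gripper_force: 7.3
```

```bash
python3 -m jog '[[0,-0.08,0,0,-1],[0,-0.16,0,0,-1],[0,-0.24,0,0,-1]]'
```

```text
time: 10.75
position: [586.8, -127.3, 75.0]
eef_rot: [0.001, -0.126, 0.992, 0.002]
ft_force: [-0.5, 8.2, 15.1]
width: 0.3
gripper_force: 7.8
```

```bash
python3 -m jog '[[0,-0.08,0,0,-1],[0,-0.16,0,0,-1],[0,-0.16,0,0,-1]]'
```

```text
time: 11.0
position: [587.9, -131.6, 75.0]
eef_rot: [0.001, -0.126, 0.992, 0.001]
ft_force: [-1.8, 8.1, 15.8]
width: 0.1
gripper_force: 7.5
```

Side force has levelled at 8 N, up from 6.5 N, while the finger keeps moving. That suggests the board is at the stop and the tips are skidding. I'll lift off, move clear and look.

```bash
python3 -m jog '[[0,0,-0.2,0,-1],[0,0,-1,0,-1],[0,0,-2.4,0,-1],[0,0,-3.8,0,-1],[0,0,-5,0,-1]]'; python3 -m jog '[[0,1.4,0,0,-1],[0,2.8,0,0,-1],[0,4.2,0,0,-1],[0,5.6,0,0,-1],[0,7,0,0,-1]]';python3 -m jog '[[0,1.4,0,0,-1],[0,2.8,0,0,-1],[0,4.2,0,0,-1],[0,5.6,0,0,-1],[0,7,0,0,-1]]'
python3 - <<'E'
from h import *
f=grab_frame("top");cv2.imwrite("pics/t4f.png",f[:,:,::-1]);cv2.imwrite("pics/t4.png",cv2.resize(f[150:330,175:465,::-1],None,fx=2.75,fy=2.75,interpolation=cv2.INTER_CUBIC))
f=grab_frame("scene");cv2.imwrite("pics/s4.png",cv2.resize(f[130:300,220:470,::-1],None,fx=3.2,fy=3.2,interpolation=cv2.INTER_CUBIC))
E
```

```text
time: 11.42
position: [587.4, -133.8, 199.5]
eef_rot: [-0.0, -0.127, 0.992, -0.0]
ft_force: [1.0, -1.0, -0.3]
width: 0.2
gripper_force: 0.0
time: 11.83
position: [542.8, 36.8, 197.9]
eef_rot: [-0.0, -0.126, 0.992, -0.0]
ft_force: [1.9, 0.5, 0.3]
width: 0.1
gripper_force: 0.0
time: 12.25
position: [498.8, 206.4, 197.8]
eef_rot: [-0.0, -0.126, 0.992, -0.0]
ft_force: [0.6, 0.2, -0.1]
width: 0.0
gripper_force: 0.0
```

View pics/t4.png

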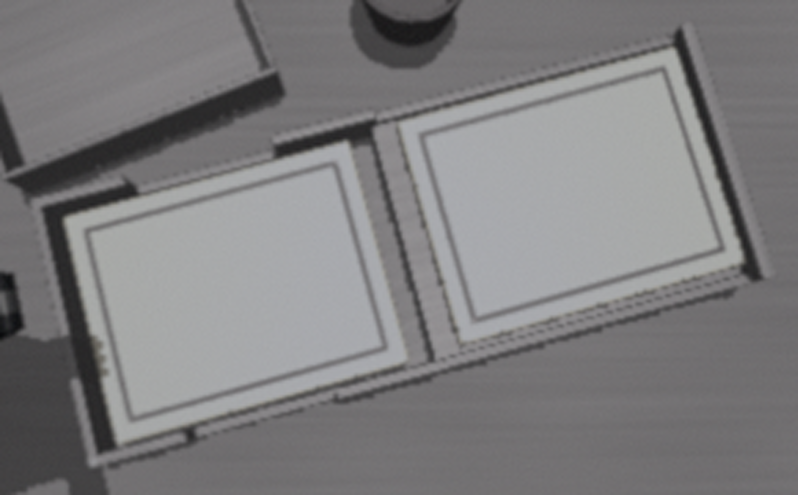

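View pics/s4.png

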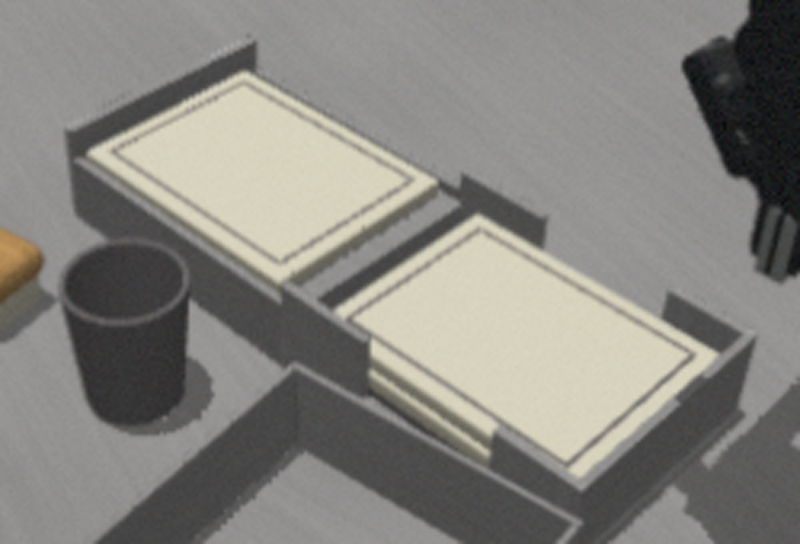

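Run:
```python
from h import *
cr=lambda p:np.array(p)/2.75+[175,150]
b0=np.array([532,82.8]);y=np.radians(14.8);ux=np.array([np.cos(y),np.sin(y)]);uy=np.array([-ux[1],ux[0]])
for nm,p,z in [("mid",[(86,231),(337,163),(385,347),(132,420)],44),("top",[(420,133),(666,68),(723,248),(475,320)],53),
 ("top rear",[(400,125),(460,343)],53),("top front",[(680,48),(742,263)],53),("ledge edge",[(372,124),(431,358)],41)]:
    w=px2w("top",cr(p),z)[:,:2]-b0
    print(nm,(w@ux).round(1),(w@uy+100).round(1),(w.mean(0)@ux).round(1),(w.mean(0)@uy+100).round(1))
```

```text
mid [ 54.4  55.4 -59.4 -61.6] [176.9  20.   20.6 175.4] -2.8 98.2
top [ 58.7  58.7 -56.4 -58.3] [ -33.2 -190.6 -190.5  -34.8] 0.7 -112.3
top rear [ 66.6 -68.9] [-22.7 -22.6] -1.2 -22.7
top front [ 68.6 -68. ] [-202.8 -198.9] 0.3 -200.9
ledge edge [ 73.9 -72.9] [-7.  -4.3] 0.5 -5.7
```

The top view shows the board flat on the ledge, square, and centred at station y = -112.3 (target -112), with its front edge at the stop. The lower boards, pan, cup and brush have not moved.

```bash
python3 -c "
from rig import *
print(close_job())"
```

```text
the job is handed in; nothing more can be done
None
```

The top board lies flat on the draining ledge against the end stop (centre measured at station y = -112.3 mm, target -112), the highest press I read was 19.3 N, the two lower boards and the things around look undisturbed, and the job is handed in.

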